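# Clamp a chromatography column in the column vice

### The arm

A 6-joint arm with a two-finger parallel gripper is mounted at the origin on a cart in front of the work surface, level with it; the furniture and walls round the work are solid. World frame = base frame: x ahead of the robot, y to its left, z up, the work surface at z = 0. Lengths are in m, angles in rad, forces in N, time in s.
With the tool pointing down it reaches from about 0.375 to 0.925 m from the base axis. Payload 5.7 kg.
Tool frame: the origin (TCP) lies at the very end of the fingers, on their centre line; the grasp point (between the pads) lies 19 mm behind it; z points along the fingers, y is the line along which they close (so a half turn about z gives the same grasp; the last joint's range is limited). The gripper opens to 88 mm and grips with 3 to 60 N. Pads are 20 mm wide; open, the fingers measure 115 mm over their backs; the gripper's body (75 mm by 178 mm) begins 61 mm behind the grasp point.
Start: joints at [-1.371, 0.359, 1.51, -0, 1.272, -0.115], TCP at [0.186, -0.57, 0.223] pointing down, gripper open.
Joint ranges: [-2.97, 2.97], [-1.01, 2.36], [0.21, 2.38], [-0.96, 4.11], [0.2, 2.71], [-2.98, 2.98]. Speed limits (rad/s): [2.39, 2.39, 3.14, 3.14, 3.14, 3.14].

### API

Orientations are given as a unit quaternion [w, x, y, z].
In Python, from bench import * gives the robot as it stands. Calls block until the motion is done:
- move_ptp(position, orientation): joint-space move of the TCP to a pose.
- move_linear(position, vel=0.15, attitude=None, until_force=None): straight line of the TCP; attitude=None keeps the orientation; vel is the mean speed in m/s. With until_force (N) it stops when the force on the tool has changed by that much, and returns True; else False.
- movej(angles): joint-space move.
- grip(opening): finger opening in m; the grip force is fixed at half the most; returns when the fingers have stopped.
- sleep(seconds).
- solve_ik(position, orientation): joint angles nearest the present ones, or None.
- sense(): the state.
- grab_frame(name): name is "scene" or "top" or "wrist"; returns a dict with "image" (384x512x3 uint8, red, green, blue), "fx", "fy", "cx", "cy" (pixels), "D" ([k1, k2, p1, p2, k3] as OpenCV has them; the pictures are not rectified), "R" (3x3) and "t" (3): a world point X has camera coordinates R X + t; the wrist camera has in their place "tool_from_camera" (4x4, takes a point from camera to tool coordinates, whose origin is the TCP and whose axes are the flange's). Camera axes: x right, y down, z forward; pixel columns grow to the right and rows downward; lengths in m; the calibration is good to about 2 mm. A picture is of the moment at which its call begins: read the wrist's pose just before it. There is no depth.
A pose or a line that the arm cannot do raises PlanningError and nothing moves.
- close_job(): hands the job in; it is judged then, once.
The state is a dict: "time_s": time; "joint_pos": joint angles; "joint_velocities": joint speeds; "effort": joint torques, N m; "eef_pos": TCP position; "tcp_rot": TCP orientation; "contact_force": force on the tool from outside, world axes, zero at the start; "moment": the same for the moment, N m; "gripper_width": finger opening in m; "grip_force": force on a finger pad.
Only numpy, scipy, OpenCV 4.12 (cv2) and the standard library are available. Lean on these libraries where they do the work, as an engineer would, in place of code of your own. Each camera call takes 0.05 s, during which the arm holds its last target. There are 200 camera calls.

### The job

The steel column lies in the V-block of the small screw clamp, whose arm is turned aside. Swing the clamp's arm back over the column until it meets its stop, then turn the black bar handle clockwise until the pad meets the column and snug it by feel: firmly held, with 15 to 45 N on it (about 0.09 N m more at the handle than while it turned free), never crushed. Leave the column lying in its V-block and do not disturb the things standing round.

Things in the scene. Friction and masses are not known exactly. Their poses are not given: they have to be found in the camera images.
- swing_arm (a joint): angle of the clamp's steel arm about its upright pivot (rad): 0 = over the column, at its stop; grows as the arm is turned aside (anticlockwise from above), at most 1.4. It turns stiffly (0.25 N m) and stays where it is left. The arm is 18 mm wide with round ends (30 mm), from z = 74 to 90 mm. Tightening the screw presses it against its stop.
- pivot (a point): point on the arm's pivot axis in the fixed base, at z = 82 mm. Its x axis is square to the column and points away from it; the handle's axis is 75 mm from the pivot, in this frame's -x direction when the arm is at its stop. A nut on the pivot reaches z = 94 mm.
- handle_grip (a point): centre of the black bar handle, on the screw's axis at the arm's free end, z = 116 mm. The bar is 44 mm long (this frame's x), 14 mm thick (y), 26 mm high; below it a 20 mm stem, 13 mm high, stands on the arm's top (z = 90 mm). It turns in place, neither rising nor falling, and is carried round by the arm. Clockwise from above tightens, over some 2.5 to 4.5 rad in all.
- spindle: the clamp's steel spindle with a springy rubber pad (15 mm diameter) below the arm's free end; origin on the screw axis. It sinks 3 mm per radian of handle. The pad starts 5 to 10 mm above the tube. Turning the handle free takes 0.18 N m at any speed; each 10 N of pad force on the column adds 0.03 N m. A hand that pauses may read less, but the rise shows. The screw holds where it is left.
- column: the steel chromatography column, 138 mm over its two hexagonal end nuts, tube 9.6 mm in diameter, 0.11 kg; origin at the middle of its under side, length along its y axis
- column_mid (a point): centre of the column's tube, 45 mm above the worktop when it lies in the V-block
- v_seat (a point): where the column's axis lies in the clamp's V-block, 45 mm above the worktop, straight below the handle's axis when the arm is at its stop. The V-block is 50 mm long (this frame's y, along the column) and 26 mm wide; the clamp's base plate is 121 x 70 x 12 mm.
- jar_mid (a point): centre of the small screw-cap jar (34 mm diameter, 64 mm high) standing to the left of the clamp; leave alone
- spanner_mid (a point): middle of the small open-ended spanner (101 mm long, 4 mm thick) lying to the left of the clamp; leave alone
- cap_mid (a point): centre of the loose blue bottle cap (39 mm diameter, 22 mm high) lying to the right of the clamp; leave alone
There are look-alikes about, which are no part of the job. What is shaped like the column but red is not meant.

How it is judged:
By the outcome, as a careful person would: the job done as asked, in the order asked, and still so for the second after the job is handed in, with the robot touching nothing.
It also fails if it takes over 72 s, if anything falls off the work surface, if the arm or the gripper's body presses on something with over 40 N, if the wrist force passes 120 N, or if a joint passes its speed limit or range.

## Working session

There is one attempt and no reset: what is moved stays moved. The work goes in short steps, each a Python script; the robot and the scene stay as the last script left them, time stands still between calls to the robot, and variables do not carry over. Pictures are saved under pics/ and viewed, at most 10 in all, crops included, and the job is handed in when it is done.

```bash
mkdir -p pics; cat > h.py <<'E'
from bench import *
import numpy as np, cv2
def snap(n,f):
    g=grab_frame(n); np.savez('pics/'+f+'.npz',**{k:v for k,v in g.items()}); cv2.imwrite('pics/'+f+'.png',g['image'][:,:,::-1]); return g
def pix2plane(f,uv,z,T=None):
    g=np.load('pics/'+f+'.npz'); K=np.array([[g['fx'],0,g['cx']],[0,g['fy'],g['cy']],[0,0,1]],float)
    p=cv2.undistortPoints(np.array([[uv]],float),K,g['D'].astype(float))[0,0]
    d=np.array([p[0],p[1],1.]); 
    R,t=g['R'],g['t']; c=-R.T@t; w=R.T@d; return c+w*(z-c[2])/w[2]
E
python3 - <<'E'
from h import *
snap('top','top1');snap('scene','sc1')
a=[cv2.imread('pics/%s.png'%n) for n in('top1','sc1')]
cv2.imwrite('pics/both.png',cv2.resize(a[0],(800,600),interpolation=cv2.INTER_CUBIC))
print(sense())
E
```

```text
{'time_s': 0.1, 'joint_pos': array([-1.37110146e+00,  3.59386572e-01,  1.51131403e+00,  3.98244006e-07,
        1.27247173e+00, -1.15083599e-01]), 'joint_velocities': array([-5.56199513e-05, -1.71105818e-03, -6.93737198e-05,  6.49445336e-04,
       -2.50081118e-03, -1.60369437e-03]), 'effort': array([ 7.20518165e-04, -5.16355813e+01, -2.71404612e+01,  6.75903051e-02,
        2.75272335e-02, -3.46351453e-05]), 'eef_pos': array([ 0.18564464, -0.56992012,  0.22192513]), 'tcp_rot': array([-7.89140552e-04,  9.87639562e-01,  1.56740140e-01, -3.32145729e-05]), 'contact_force': array([-0.76657095, -0.20821534,  0.73395063]), 'moment': array([ 0.05051223, -0.00069019,  0.04489016]), 'grip_force': 0.0, 'gripper_width': 0.08756549128863247}
```

View pics/both.png

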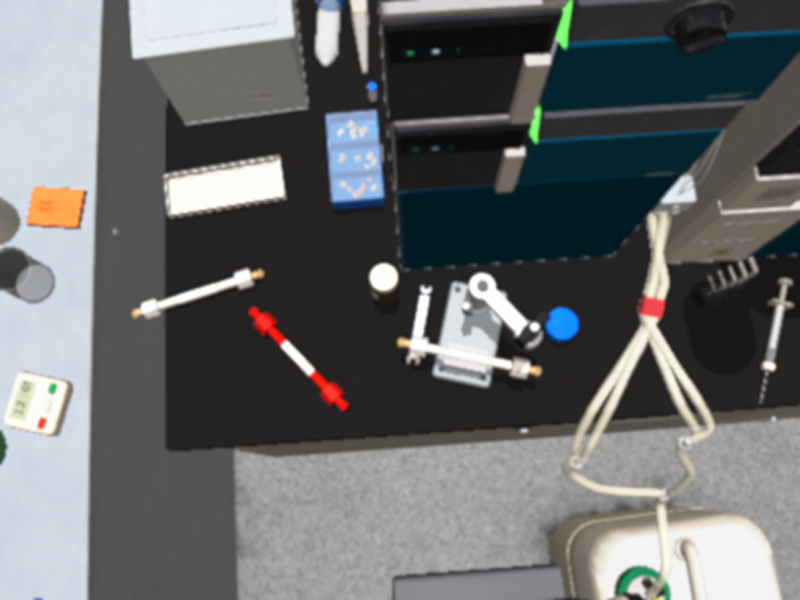

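View pics/sc1.png

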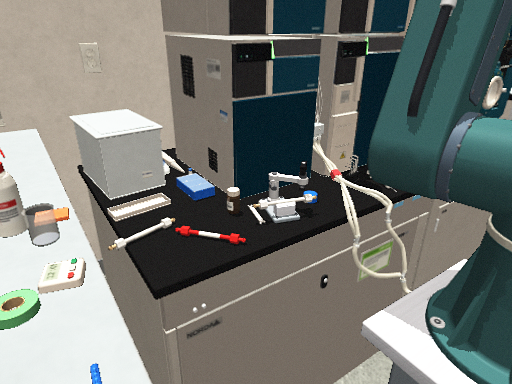

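The clamp is at about (470,330) in the enlarged top view, with its pivot at (482,288). The handle is at about (532,330), next to the blue cap at (562,325). The column runs from (403,343) to (537,370). The instrument stack stands behind. I'll enlarge that area.

```bash
python3 - <<'E'
from h import *
a=cv2.imread('pics/top1.png')
cv2.imwrite('pics/crop1.png',cv2.resize(a[165:255,235:385],(800,480),interpolation=cv2.INTER_CUBIC))
g=np.load('pics/top1.npz');print(-g['R'].T@g['t'],g['fx'],g['D']);print(g['R'])
E
```

```text
[0.35460478 0.12524693 0.9288605 ] 490.177525354889 [-0.04816883  0.          0.          0.          0.        ]
[[-0.07038256 -0.99750678 -0.00514966]
 [-0.97171369  0.06972748 -0.22563373]
 [ 0.22543024 -0.01087669 -0.9741986 ]]
```

View pics/crop1.png

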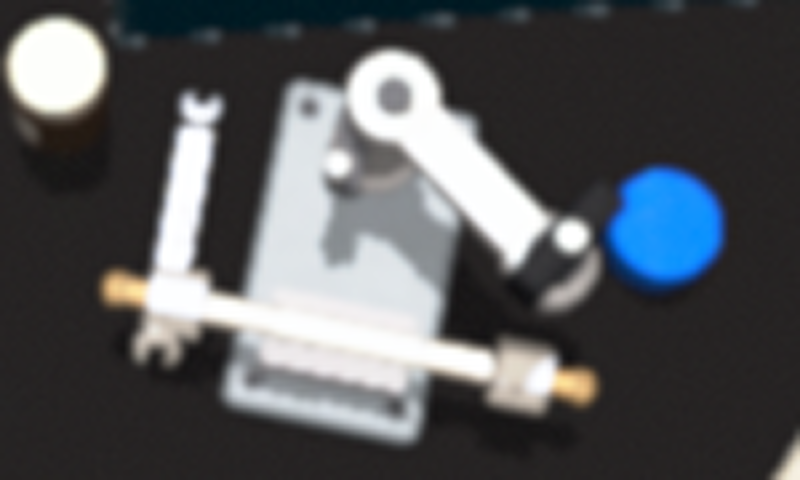

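```bash
python3 - <<'E'
from h import *
def P(n,u,v,z):
    p=pix2plane('top1',(235+(u+.5)/5.3333-.5,165+(v+.5)/5.3333-.5),z); print(n,p.round(4)); return p
pv=P('pivot',394,95,.094); h=P('hub',572,235,.129); b=[P('barend',612,188,.129),P('barend',517,285,.129)]
print('hubdist',np.linalg.norm((pv-h)[:2]), np.linalg.norm((pv-(b[0]+b[1])/2)[:2]))
n1=P('nutL',178,292,.05);n2=P('nutR',527,373,.05)
d=(n2-n1)[:2];d/=np.linalg.norm(d);print('coldir',d,'ang',np.arctan2(d[1],d[0]))
n=np.array([-d[1],d[0]]); n*=np.sign((pv-n1)[:2]@n); print('perp',n,'pivot to axis',(pv-n1)[:2]@n)
hs=pv[:2]-.075*n;print('handle at stop',hs)
r=(h-pv)[:2]; print('swing',np.arctan2(-n[0]*r[1]+n[1]*r[0],-(n@r)), np.linalg.norm(r))
for c in [(288,82),(475,115),(418,440),(225,400)]:P('base',*c,.012)
P('cap',665,222,.022);P('jar',57,65,.064);P('span',202,105,.004);P('span',157,345,.004)
for u in (125,300,700): P('inst',u,40-(u-125)*.06,0.0)
P('tipL',108,288,.05);P('tipR',595,387,.05)
E
```

```text
pivot [0.5605 0.0303 0.094 ]
hub [ 0.503 -0.017  0.129]
barend [ 0.517  -0.0311  0.129 ]
barend [0.4885 0.0018 0.129 ]
hubdist 0.07440208973513532 0.07314777384200914
nutL [0.5076 0.1051 0.05  ]
nutR [ 0.4714 -0.0107  0.05  ]
coldir [-0.2984233  -0.95443362] ang -1.8738365738413103
perp [ 0.95443362 -0.2984233 ] pivot to axis 0.07278108884415423
handle at stop [0.48887047 0.0526641 ]
swing 0.9915055702942036 0.07440208973513532
base [0.5883 0.0588 0.012 ]
base [ 0.5712 -0.0076  0.012 ]
base [0.4556 0.024  0.012 ]
base [0.4745 0.0906 0.012 ]
cap [ 0.5251 -0.0694  0.022 ]
jar [0.5867 0.1409 0.064 ]
span [0.5839 0.0902 0.004 ]
span [0.497  0.1129 0.004 ]
inst [0.6115 0.1165 0.    ]
inst [0.6109 0.0519 0.    ]
inst [ 0.6096 -0.0966  0.    ]
tipL [0.5107 0.1288 0.05  ]
tipR [ 0.465  -0.0332  0.05  ]
```

```bash
python3 - <<'E'
from h import *
def tri(a,b):
    A=[];B=[]
    for f,uv in(('top1',a),('sc1',b)):
        g=np.load('pics/'+f+'.npz');c=-g['R'].T@g['t'];d=pix2plane(f,uv,0)-c;d/=np.linalg.norm(d)
        M=np.eye(3)-np.outer(d,d);A.append(M);B.append(M@c)
    x=np.linalg.lstsq(np.vstack(A),np.hstack(B),rcond=None)[0]
    return x.round(3),[round(float(np.linalg.norm(m@x-v)),4) for m,v in zip(A,B)]
s=1.5625
print('redband',tri((651/s,306/s),(335,172)))
print('tubetop',tri((658/s,214/s),(318,140)))
print('tubelow',tri((578/s,462/s),(357,237)))
print('inst corner top-left front (module)',tri((397/s,122/s),(235,102)))
print('inst corner bottom',tri((403/s,268/s),(236,189)))
print('handle',tri((534/s,321/s),(304,164)))
E
python3 - <<'E'
from h import *
a=cv2.imread('pics/sc1.png')
cv2.imwrite('pics/sc_crop.png',cv2.resize(a[90:240,210:410],(800,600),interpolation=cv2.INTER_CUBIC))
E
```

```text
redband (array([ 0.53 , -0.167,  0.061]), [0.0015, 0.0015])
tubetop (array([ 0.615, -0.167,  0.135]), [0.0023, 0.0023])
tubelow (array([ 0.36 , -0.082, -0.036]), [0.0013, 0.0013])
inst corner top-left front (module) (array([0.668, 0.102, 0.271]), [0.0166, 0.0166])
inst corner bottom (array([0.6  , 0.12 , 0.053]), [0.0042, 0.0042])
handle (array([ 0.508, -0.02 ,  0.124]), [0.0018, 0.0018])
```

View pics/sc_crop.png

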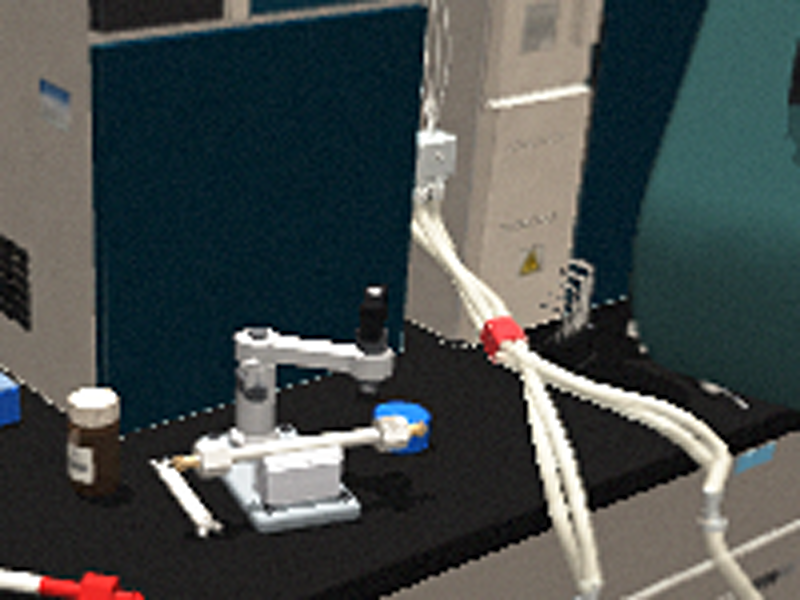

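The instrument face is vertical at about x = 0.61 and the tubes are low (below 0.14), so the sweep at z ≈ 0.3 is clear. Next, a close wrist view.

```bash
cat >> h.py <<'E'
from scipy.spatial.transform import Rotation as Ro
def q(y): return [0,np.cos(y/2),np.sin(y/2),0]
def wsnap(f):
    s=sense(); g=grab_frame('wrist'); w,x,y,z=s['tcp_rot']
    T=np.eye(4);T[:3,:3]=Ro.from_quat([x,y,z,w]).as_matrix();T[:3,3]=s['eef_pos'];C=np.linalg.inv(T@g['tool_from_camera'])
    g['R'],g['t']=C[:3,:3],C[:3,3]; np.savez('pics/'+f+'.npz',**g); cv2.imwrite('pics/'+f+'.png',cv2.resize(g['image'],(800,600),interpolation=cv2.INTER_CUBIC)[:,:,::-1]); return g
E
python3 - <<'E'
from h import *
move_ptp([.455,-.0,.30],q(2.286)); g=wsnap('w1'); s=sense()
print(s['time_s'],s['joint_pos'],s['eef_pos'],s['contact_force'],s['moment']);print(g['tool_from_camera'],g['fx'])
E
```

```text
2.4167 [-1.53331375e-01  7.63110400e-02  1.69076463e+00 -2.18139014e-04
  1.37465814e+00 -8.67093547e-01] [ 0.45515969 -0.000707    0.29987059] [ 0.14141226 -0.46330521 -0.13856021] [ 0.01422545 -0.12457387 -0.01189908]
[[ 1.58122568e-04 -9.61964684e-01 -2.73173795e-01  7.64106945e-02]
 [ 9.99999854e-01  1.11049502e-05  5.39729572e-04  4.14857251e-05]
 [-5.16167205e-04 -2.73173841e-01  9.61964545e-01 -1.61945188e-01]
 [ 0.00000000e+00  0.00000000e+00  0.00000000e+00  1.00000000e+00]] 269.2200662784576
```

View pics/w1.png

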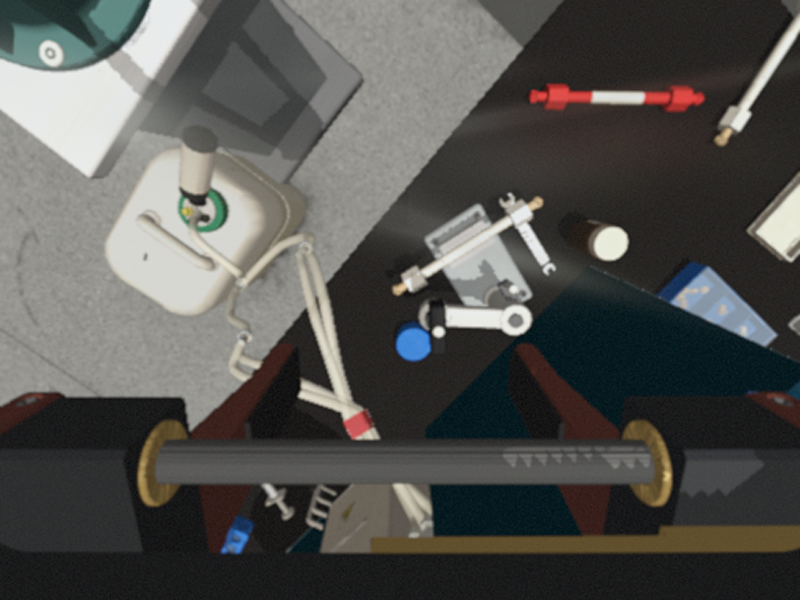

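The wrist view shows the handle bar running from (437,302) to (438,340), with a white dot at (438,331). The pivot nut is at (516,320).

```bash
python3 - <<'E'
from h import *
def P(n,u,v,z):
    p=pix2plane('w1',((u+.5)*.64-.5,(v+.5)*.64-.5),z); print(n,p.round(4)); return p
P('pivot',516,320,.094);P('dot',438.5,331,.129);P('bar a',437,302,.129);P('bar b',438,345,.129);P('arm end L',420,318,.09);P('tipL',540,201,.05);P('tipR',397,291,.05);P('cap',413,342,.022)
P('base',480,206,.012);P('base',426,238,.012)
a=cv2.imread('pics/w1.png')[180:380,370:560]
cv2.imwrite('pics/w1c.png',cv2.resize(a,None,fx=2.9,fy=2.9,interpolation=cv2.INTER_CUBIC))
E
```

```text
pivot [0.5623 0.0329 0.094 ]
dot [ 0.5051 -0.0143  0.129 ]
bar a [0.4872 0.0037 0.129 ]
bar b [ 0.5132 -0.0239  0.129 ]
arm end L [ 0.4952 -0.0244  0.09  ]
tipL [0.5137 0.1295 0.05  ]
tipR [ 0.4683 -0.0269  0.05  ]
cap [ 0.5244 -0.0655  0.022 ]
base [0.48   0.0915 0.012 ]
base [0.4596 0.0298 0.012 ]
```

View pics/w1c.png

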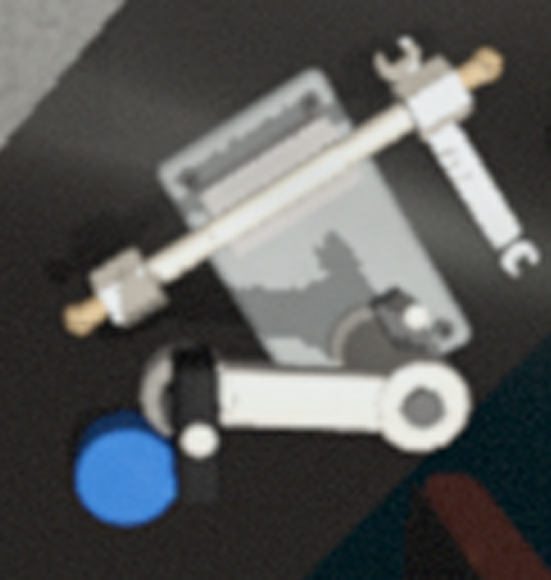

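```bash
python3 - <<'E'
from h import *
y=2.278; grip(.05)
move_linear([.503,-.015,.17],vel=.12,attitude=q(y))
hit=move_linear([.503,-.015,.099],vel=.06,until_force=8)
s=sense();print(hit,s['time_s'],s['eef_pos'],s['contact_force'],s['moment'])
if not hit:
    grip(.0); s=sense();print(s['time_s'],s['gripper_width'],s['grip_force'],s['contact_force'],s['moment'],s['joint_pos'])
E
```

```text
False 5.8083 [ 0.5033569  -0.01506371  0.09937091] [ 0.38039873  0.02424263 -0.90398256] [-0.01793824 -0.15489017 -0.00400288]
6.425 0.01831795958248092 30.00018686056137 [ 3.20922542  4.26201872 -1.88295126] [ 0.6799457  -0.53993762  0.03212516] [-0.16652022  0.37661051  1.8532951   0.00215801  0.90969789 -0.87441142]
```

```bash
python3 - <<'E'
from h import *
g=wsnap('w2'); print(sense()['gripper_width'],sense()['moment'])
a=cv2.imread('pics/w2.png')
cv2.imwrite('pics/w2c.png',cv2.resize(a[230:480,250:570],None,fx=2.4,fy=2.4,interpolation=cv2.INTER_CUBIC))
E
```

```text
0.01847625384119393 [ 0.73962793 -0.63278385  0.02988777]
```

View pics/w2c.png

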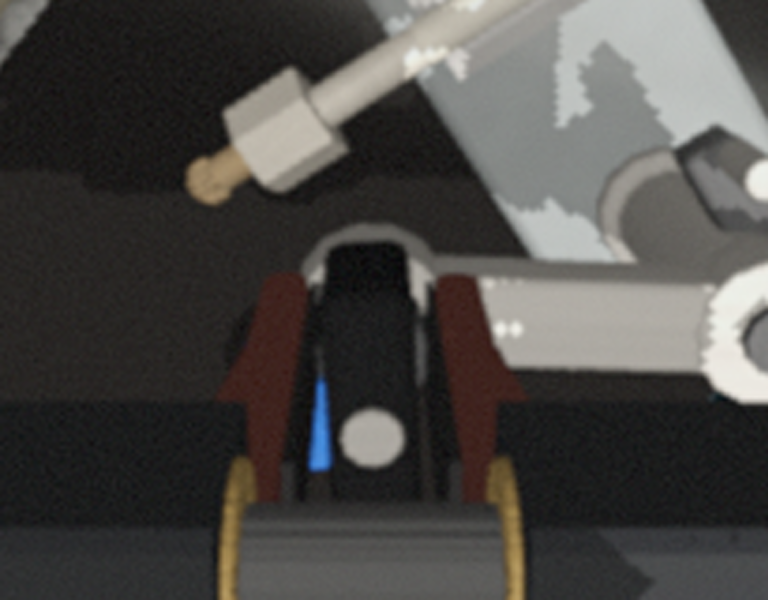

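The fingertips are gripping the 20 mm stem instead of the bar: gripper width is 18 mm, with gaps on both sides of the bar at about (320,400) and (425,400). I'll open, rise to 0.107 and regrip.

```bash
python3 - <<'E'
from h import *
grip(.05); move_linear([.503,-.015,.107],vel=.05); a=sense()
grip(.0); s=sense();print(s['time_s'],s['gripper_width'],s['grip_force'],s['contact_force']-a['contact_force'],s['moment']-a['moment'],a['moment'],s['eef_pos'])
E
```

```text
8.1083 0.014107924172377433 29.649817943572998 [ 2.86749834  4.25753645 -2.89217896] [ 0.69641139 -0.45018459  0.15553371] [ 0.01386578 -0.14028733  0.00160777] [ 0.50397749 -0.01414223  0.10696014]
```

```bash
cat >> h.py <<'E'
PV=np.array([.5627,.0326]); TH0=np.radians(218.5); Y0=2.278
def arc(th,vel=.04,uf=None):
    r=np.array([np.cos(th),np.sin(th)]); p=PV+.075*r
    hit=move_linear([*p,.107],vel=vel,attitude=q(Y0+th-TH0),until_force=uf)
    s=sense(); f=s['contact_force'][:2]; t=np.array([-r[1],r[0]]); d=s['eef_pos'][:2]-PV
    print('%.1f t=%.1f'%(np.degrees(th),s['time_s']),hit,'Frad %.1f Ftan %.1f Fz %.1f Mz %.3f'%(f@r,f@t,s['contact_force'][2],s['moment'][2]),'act r %.4f ang %.2f'%(np.hypot(*d),np.degrees(np.arctan2(d[1],d[0]))%360),flush=True)
    return hit,f@t
E
python3 - <<'E'
from h import *
for d in [218.5,213,208,203,198,193,188,183,178,173]:
    arc(np.radians(d))
E
```

```text
218.5 t=8.4 False Frad -0.0 Ftan -0.1 Fz -0.8 Mz 0.156 act r 0.0749 ang 218.48
213.0 t=8.7 False Frad -2.1 Ftan -0.6 Fz -2.6 Mz -0.160 act r 0.0747 ang 212.90
208.0 t=9.0 False Frad -3.6 Ftan -0.5 Fz -5.3 Mz -0.185 act r 0.0745 ang 208.14
203.0 t=9.3 False Frad -5.1 Ftan -0.4 Fz -6.3 Mz -0.136 act r 0.0743 ang 203.17
198.0 t=9.6 False Frad -5.3 Ftan -0.9 Fz -6.1 Mz -0.201 act r 0.0741 ang 198.19
193.0 t=10.0 False Frad -5.3 Ftan -1.2 Fz -5.9 Mz -0.198 act r 0.0739 ang 193.22
188.0 t=10.3 False Frad -6.5 Ftan -1.1 Fz -7.7 Mz -0.178 act r 0.0737 ang 188.24
183.0 t=10.6 False Frad -6.5 Ftan -0.4 Fz -8.7 Mz -0.144 act r 0.0735 ang 183.22
178.0 t=10.9 False Frad -6.0 Ftan -0.6 Fz -8.3 Mz -0.180 act r 0.0734 ang 178.19
173.0 t=11.2 False Frad -6.9 Ftan -1.7 Fz -9.5 Mz -0.172 act r 0.0732 ang 173.21
```

```bash
python3 - <<'E'
from h import *
for d in np.arange(171,154,-1.5):
    h,f=arc(np.radians(d),.03)
    if abs(f)>9: break
E
```

```text
171.0 t=11.5 False Frad -6.4 Ftan -0.5 Fz -8.5 Mz -0.071 act r 0.0731 ang 171.32
169.5 t=11.7 False Frad -6.5 Ftan -0.0 Fz -8.5 Mz 0.022 act r 0.0731 ang 169.88
168.0 t=12.0 False Frad -6.6 Ftan 0.1 Fz -8.7 Mz 0.030 act r 0.0731 ang 168.39
166.5 t=12.2 False Frad -6.9 Ftan -0.1 Fz -8.7 Mz 0.016 act r 0.0731 ang 166.90
165.0 t=12.5 False Frad -7.5 Ftan 0.9 Fz -9.0 Mz -0.008 act r 0.0730 ang 165.39
163.5 t=12.7 False Frad -6.8 Ftan 0.3 Fz -9.2 Mz 0.057 act r 0.0730 ang 163.87
162.0 t=13.0 False Frad -7.0 Ftan 2.2 Fz -8.4 Mz 0.144 act r 0.0730 ang 162.76
160.5 t=13.2 False Frad -8.7 Ftan 9.4 Fz -7.8 Mz 0.124 act r 0.0729 ang 162.60
```

```bash
python3 - <<'E'
from h import *
grip(.05); s=sense(); print(s['eef_pos'],s['contact_force'],s['moment'],s['joint_pos'])
p=s['eef_pos']; move_linear([p[0]-.03,p[1],.24],vel=.12)
g=wsnap('w3'); s=sense(); print(s['time_s'],s['joint_pos'],s['eef_pos'])
a=cv2.imread('pics/w3.png')
cv2.imwrite('pics/w3c.png',cv2.resize(a[120:420,200:600],None,fx=2,fy=2,interpolation=cv2.INTER_CUBIC))
E
```

```text
[0.49193055 0.05771531 0.10699893] [-0.31002466  0.02678888 -0.46069959] [-0.08668715 -0.04875727 -0.00561444] [-2.27927163e-02  3.55127700e-01  1.86349435e+00  3.87509671e-05
  9.23081699e-01  2.82079281e-01]
15.2917 [-2.42910893e-02  1.46549703e-01  1.76449667e+00  4.63159950e-05
  1.23206068e+00  2.80817042e-01] [0.46149555 0.05772456 0.23923601]
```

View pics/w3c.png

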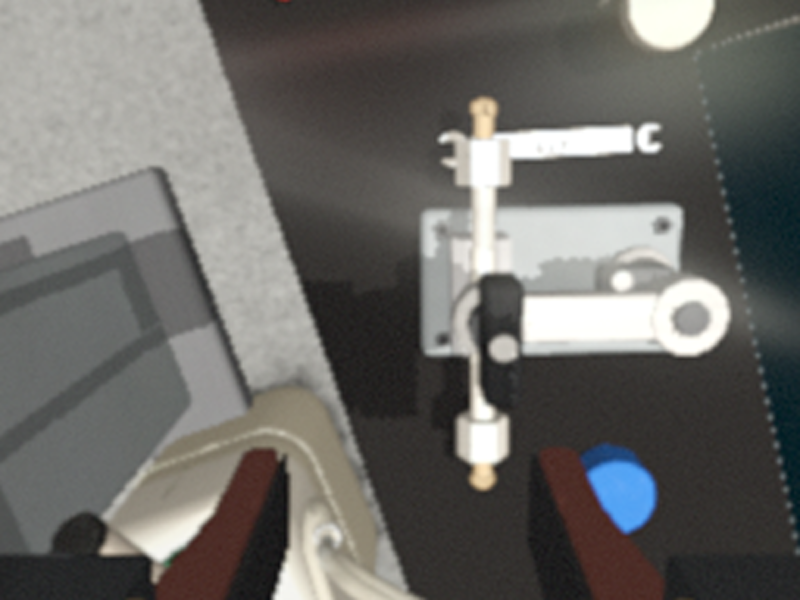

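The arm is square over the column. The pivot is at (690,317), the handle bar runs from (502,275) to (500,408), and the white dot at its hub is at (503,348).

```bash
python3 - <<'E'
from h import *
def P(n,u,v,z):
    u=u/2+200;v=v/2+120
    p=pix2plane('w3',((u+.5)*.64-.5,(v+.5)*.64-.5),z); print(n,p.round(4)); return p
pv=P('pivot',690,317,.094);d=P('dot',503,348,.129);print(np.hypot(*(d-pv)[:2]))
a=P('bar a',502,275,.129);b=P('bar b',500,408,.129);print((a+b)/2,np.hypot(*(a-b)[:2]),np.degrees(np.arctan2(*(a-b)[1::-1])))
l=P('tipL',484,98,.05);r=P('tipR',482,490,.05);print((l+r)/2,np.degrees(np.arctan2(*(l-r)[1::-1])))
P('base c',425,208,.012);P('base c',425,353,.012)
E
```

```text
pivot [0.5625 0.0335 0.094 ]
dot [0.4916 0.0529 0.129 ]
0.07357471944750756
bar a [0.4979 0.0767 0.129 ]
bar b [0.4848 0.0328 0.129 ]
[0.49138685 0.05474601 0.129     ] 0.04580864721508662 73.40668836743487
tipL [0.5147 0.1318 0.05  ]
tipR [ 0.4669 -0.0308  0.05  ]
[0.49075207 0.05049347 0.05      ] 73.61645742741095
base c [0.479  0.0939 0.012 ]
base c [0.4588 0.0284 0.012 ]
```

```bash
cat >> h.py <<'E'
HC=[.4910,.0538]
def turn(j,n,step):
    for i in range(n):
        j=j.copy(); j[5]+=step; movej(j); s=sense(); f=s['contact_force']
        print('j6 %.3f act %.3f t=%.2f F %s Mz %.3f w %.4f eef %s'%(j[5],s['joint_pos'][5],s['time_s'],f.round(1),s['moment'][2],s['gripper_width'],s['eef_pos'][:2].round(4)),flush=True)
    np.save('j.npy',j); return j
E
python3 - <<'E'
from h import *
j=sense()['joint_pos']; j[5]=-2.873; movej(j)
yaw=1.281+np.pi
move_linear([*HC,.16],vel=.12,attitude=q(yaw))
hit=move_linear([*HC,.107],vel=.06,until_force=8); a=sense(); print(hit,a['time_s'],a['joint_pos'],a['moment'],a['eef_pos'])
if not hit:
    j=a['joint_pos']; grip(0); s=sense(); print(s['gripper_width'],s['contact_force'],s['moment'],s['eef_pos'])
    turn(j,6,.2)
E
```

```text
False 19.8417 [-3.08162539e-02  3.53205620e-01  1.86598401e+00 -5.34335678e-05
  9.21813106e-01 -2.88262275e+00] [ 0.14018559 -0.06157432  0.05318023] [0.49134372 0.05377032 0.10724859]
0.013658728166190754 [ 4.34372905 -2.38266009 -3.39170031] [-0.24926899 -0.88772994 -0.12582064] [0.49279723 0.05340061 0.10731432]
j6 -2.683 act -2.682 t=20.80 F [ 4.8 -2.8 -5. ] Mz -0.168 w 0.0137 eef [0.4931 0.0533]
j6 -2.483 act -2.482 t=21.11 F [ 6.2 -2.7 -6.6] Mz -0.189 w 0.0138 eef [0.4933 0.0531]
j6 -2.283 act -2.282 t=21.42 F [ 6.6 -4.4 -6.3] Mz -0.147 w 0.0141 eef [0.4936 0.0529]
j6 -2.083 act -2.082 t=21.73 F [ 7.1 -6.1 -7.3] Mz -0.182 w 0.0139 eef [0.4937 0.0527]
j6 -1.883 act -1.882 t=22.03 F [ 6.7 -6.7 -7.8] Mz -0.183 w 0.0138 eef [0.4938 0.0524]
j6 -1.683 act -1.682 t=22.34 F [ 7.4 -8.  -7.7] Mz -0.137 w 0.0135 eef [0.4939 0.0522]
```

```bash
python3 - <<'E'
from h import *
move_linear([.4935,.0528,.108],vel=.02)
s=sense();print(s['contact_force'],s['moment'],s['eef_pos']); j=solve_ik([.4935,.0528,.108],s['tcp_rot']); j[5]=-1.683;print(j-s['joint_pos'])
turn(np.array(j),8,.1)
E
```

```text
[  4.47688873  -4.36174228 -10.70206691] [-0.70170868 -0.9958884  -0.17793345] [0.49396972 0.05207636 0.10743537]
[ 1.44077426e-03 -1.31345442e-03  2.89521561e-04 -8.72138032e-07
  1.02544009e-03  1.30029941e-03]
j6 -1.583 act -1.582 t=22.87 F [  4.3  -5.3 -10.4] Mz -0.177 w 0.0139 eef [0.494 0.052]
j6 -1.483 act -1.482 t=23.12 F [  4.   -5.2 -11. ] Mz -0.180 w 0.0140 eef [0.494  0.0518]
j6 -1.383 act -1.382 t=23.37 F [  4.8  -6.2 -11.4] Mz -0.190 w 0.0134 eef [0.4939 0.0517]
j6 -1.283 act -1.282 t=23.62 F [  4.5  -6.6 -11.3] Mz -0.194 w 0.0140 eef [0.4939 0.0516]
j6 -1.183 act -1.182 t=23.87 F [ 4.1 -6.9 -9.9] Mz -0.215 w 0.0142 eef [0.4938 0.0514]
j6 -1.083 act -1.082 t=24.12 F [ 3.7 -7.7 -9.9] Mz -0.201 w 0.0137 eef [0.4937 0.0513]
j6 -0.983 act -0.982 t=24.37 F [ 3.8 -8.  -9.1] Mz -0.224 w 0.0137 eef [0.4937 0.0512]
j6 -0.883 act -0.882 t=24.62 F [ 2.6 -9.2 -9.2] Mz -0.159 w 0.0138 eef [0.4936 0.0511]
```

```bash
python3 - <<'E'
from h import *
s=sense(); P=[.4930,.0518,.107]; print(s['moment'])
move_linear(P,vel=.02); s=sense();print(s['contact_force'],s['moment'],s['eef_pos'])
j=np.array(solve_ik(P,s['tcp_rot'])); j[5]=-.883
turn(j,8,.06)
E
```

```text
[-1.46283151 -0.77736525 -0.15923889]
[ 2.0584136  -4.88517366 -0.35017565] [-0.90442726 -0.51245704 -0.10907783] [0.49363384 0.05096846 0.10733688]
j6 -0.823 act -0.823 t=25.12 F [ 2.6 -5.8 -0.2] Mz -0.164 w 0.0134 eef [0.4936 0.0509]
j6 -0.763 act -0.763 t=25.37 F [ 2.4 -6.6 -0.3] Mz -0.148 w 0.0138 eef [0.4935 0.0509]
j6 -0.703 act -0.703 t=25.62 F [ 2.3 -6.9  0.2] Mz -0.145 w 0.0139 eef [0.4934 0.0508]
j6 -0.643 act -0.643 t=25.87 F [ 1.8 -7.6  0.2] Mz -0.141 w 0.0141 eef [0.4934 0.0508]
j6 -0.583 act -0.583 t=26.12 F [ 1.3 -6.5 -0.2] Mz -0.177 w 0.0141 eef [0.4933 0.0507]
j6 -0.523 act -0.523 t=26.37 F [ 1.2 -8.1  0.6] Mz -0.110 w 0.0134 eef [0.4932 0.0507]
j6 -0.463 act -0.463 t=26.62 F [ 0.7 -6.9  1.3] Mz -0.138 w 0.0138 eef [0.4931 0.0507]
j6 -0.403 act -0.403 t=26.87 F [ 1.2 -6.9  2.3] Mz -0.125 w 0.0134 eef [0.4931 0.0506]
```

```bash
cat >> h.py <<'E'
def orbit(j6,c=(.4924,.0520),d=.0015):
    ph=np.radians(73.4)-(j6+2.883)
    yaw=1.281+np.pi-(j6+2.883)
    p=[c[0]+d*np.cos(ph),c[1]+d*np.sin(ph),.107]
    j=np.array(solve_ik(p,q(yaw))); assert abs(j[5]-j6)<.1,j
    j[5]=j6; movej(j); m=[];f=[]; s0=sense()
    for i in range(6): s=sense(); m.append(s['moment'][2]); f.append(s['contact_force']); sleep(.015)
    print('j6 %.3f t=%.2f Mz0 %.3f avg %.3f sd %.3f F %s'%(j6,s['time_s'],s0['moment'][2],np.mean(m),np.std(m),np.mean(f,0).round(1)),flush=True)
    return -np.mean(m)
E
python3 - <<'E'
from h import *
for k in range(7): orbit(-.403+.06*k)
E
```

```text
j6 -0.403 t=27.20 Mz0 0.172 avg 0.166 sd 0.029 F [ 0.7 -3.   4.8]
j6 -0.343 t=27.55 Mz0 -0.121 avg -0.119 sd 0.037 F [-0.2 -3.3  5.8]
j6 -0.283 t=27.90 Mz0 -0.079 avg -0.097 sd 0.052 F [ 0.  -3.1  6. ]
j6 -0.223 t=28.25 Mz0 -0.101 avg -0.103 sd 0.022 F [ 0.4 -3.3  5.4]
j6 -0.163 t=28.60 Mz0 -0.169 avg -0.115 sd 0.029 F [-0.2 -3.2  6.1]
j6 -0.103 t=28.95 Mz0 -0.098 avg -0.090 sd 0.022 F [ 0.  -3.2  6. ]
j6 -0.043 t=29.30 Mz0 -0.046 avg -0.097 sd 0.033 F [ 0.  -3.2  6.3]
```

```bash
python3 - <<'E'
from h import *
b=[]
for k in range(1,11):
    m=orbit(-.043+.08*k); b.append(m)
    if m>.155: break
E
```

```text
j6 0.037 t=29.65 Mz0 -0.139 avg -0.091 sd 0.032 F [ 0.1 -3.4  6.9]
j6 0.117 t=30.00 Mz0 -0.103 avg -0.075 sd 0.017 F [-0.2 -3.5  6.8]
j6 0.197 t=30.35 Mz0 -0.072 avg -0.074 sd 0.016 F [ 0.1 -3.3  7. ]
j6 0.277 t=30.70 Mz0 -0.090 avg -0.073 sd 0.021 F [-0.2 -3.3  7.2]
j6 0.357 t=31.05 Mz0 -0.047 avg -0.056 sd 0.030 F [-0.6 -3.5  7.3]
j6 0.437 t=31.40 Mz0 -0.015 avg -0.039 sd 0.017 F [-0.2 -3.1  7.4]
j6 0.517 t=31.75 Mz0 -0.031 avg -0.051 sd 0.020 F [ 0.1 -3.2  7.7]
j6 0.597 t=32.10 Mz0 -0.027 avg -0.030 sd 0.015 F [-0.3 -3.2  7.9]
j6 0.677 t=32.45 Mz0 -0.056 avg -0.052 sd 0.034 F [-0.2 -3.6  8.2]
j6 0.757 t=32.80 Mz0 0.005 avg -0.007 sd 0.036 F [-0.4 -3.5  8.2]
```

```bash
python3 - <<'E'
from h import *
wsnap('w4'); g=snap('scene','sc4'); snap('top','top4'); s=sense(); print(s['gripper_width'],s['grip_force'],s['moment'],s['eef_pos'],s['tcp_rot'])
a=cv2.imread('pics/w4.png')[200:480,220:580]; a=cv2.resize(a,(480,373))
b=cv2.imread('pics/sc4.png')[140:225,240:325]; b=cv2.resize(b,(320,320),interpolation=cv2.INTER_CUBIC)
c=cv2.imread('pics/top4.png')[165:255,235:385]; c=cv2.resize(c,(360,216),interpolation=cv2.INTER_CUBIC)
M=np.zeros((600,800,3),np.uint8); M[:373,:480]=a; M[:320,480:]=b; M[384:,:360]=c
cv2.imwrite('pics/m4.png',M)
E
```

```text
0.014207997359356147 30.00168889760971 [-0.65209605  0.13596387 -0.03699787] [0.49151959 0.05078324 0.10758491] [3.02572403e-04 9.25422548e-01 3.78936660e-01 1.55661838e-04]
```

View pics/m4.png

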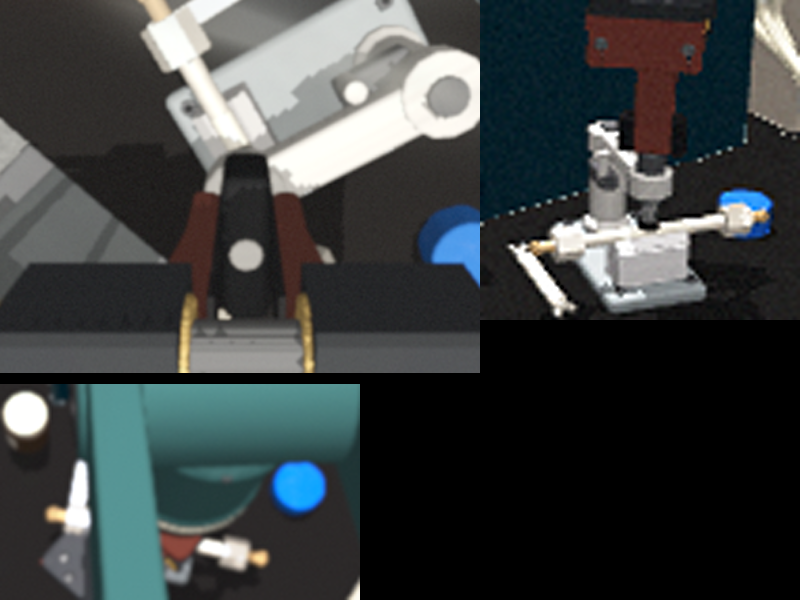

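The bar is still square in the fingers (no slip), the arm lies over the column, and the pad at (650,222) in the right panel is at or near the tube. The torque readings are biased, so I'll profile a back-and-forth turn with immediate readings.

```bash
cat >> h.py <<'E'
def go(j6,c=(.4922,.0518),d=.0010,n=3,pr=True):
    ph=np.radians(73.4)-(j6+2.883); yaw=1.281+np.pi-(j6+2.883)
    j=np.array(solve_ik([c[0]+d*np.cos(ph),c[1]+d*np.sin(ph),.1085],q(yaw))); assert abs(j[5]-j6)<.1,j
    j[5]=j6; movej(j); S=[sense() for i in range(n)]
    m=[s['moment'][2] for s in S]
    if pr: print('j6 %.3f act %.4f t=%.2f Mz %s eff6 %.3f F %s'%(j6,S[0]['joint_pos'][5],S[-1]['time_s'],np.round(m,3),S[0]['effort'][5],S[0]['contact_force'].round(1)),flush=True)
    return -np.mean(m)
E
python3 - <<'E'
from h import *
for k in range(1,7): go(.757-.2*k)
print('fwd')
for k in range(1,7): go(-.443+.2*k)
E
```

```text
j6 0.557 act 0.5561 t=33.27 Mz [0.261 0.261 0.261] eff6 0.073 F [ 4.  -3.3 -6.7]
j6 0.357 act 0.3562 t=33.58 Mz [0.314 0.314 0.314] eff6 0.055 F [ 3.3 -5.4 -8. ]
j6 0.157 act 0.1562 t=33.89 Mz [0.285 0.285 0.285] eff6 0.037 F [ 4.2 -3.4 -7.8]
j6 -0.043 act -0.0437 t=34.20 Mz [0.267 0.267 0.267] eff6 0.020 F [ 3.9 -3.7 -8.9]
j6 -0.243 act -0.2437 t=34.51 Mz [0.194 0.194 0.194] eff6 0.003 F [  3.7  -5.1 -10.1]
j6 -0.443 act -0.4437 t=34.82 Mz [0.216 0.216 0.216] eff6 -0.013 F [  4.3  -3.9 -10.1]
fwd
j6 -0.243 act -0.2421 t=35.12 Mz [-0.117 -0.117 -0.117] eff6 0.116 F [ 4.3 -4.4 -8.9]
j6 -0.043 act -0.0422 t=35.43 Mz [-0.078 -0.078 -0.078] eff6 0.133 F [ 4.8 -4.1 -9.1]
j6 0.157 act 0.1578 t=35.74 Mz [-0.178 -0.178 -0.178] eff6 0.150 F [ 4.1 -4.6 -7.9]
j6 0.357 act 0.3578 t=36.05 Mz [-0.068 -0.068 -0.068] eff6 0.167 F [ 4.4 -4.  -7.4]
j6 0.557 act 0.5578 t=36.36 Mz [-0.046 -0.046 -0.046] eff6 0.185 F [ 2.6 -3.8 -6.1]
j6 0.757 act 0.7577 t=36.67 Mz [-0.071 -0.071 -0.071] eff6 0.204 F [ 3.1 -3.8 -5.4]
```

```bash
cat >> h.py <<'E'
def creep(j6,n,st=.004):
    m=[]
    for i in range(n): j6+=st; m.append(-go(j6,n=1,pr=False))
    s=sense(); print('creep to %.3f t=%.2f'%(j6,s['time_s']),np.round(m,3),'mean last half %.3f'%np.mean(m[n//2:]),'eff %.3f'%s['effort'][5],flush=True)
    return j6
E
python3 - <<'E'
from h import *
go(.1); creep(.1,8)
go(-.55); go(-1.25); creep(-1.25,10)
E
```

```text
j6 0.100 act 0.0996 t=37.34 Mz [0.287 0.287 0.287] eff6 0.219 F [ 3.8 -4.  -8.6]
creep to 0.132 t=39.34 [0.208 0.19  0.221 0.3   0.241 0.321 0.251 0.203] mean last half 0.254 eff 0.255
j6 -0.550 act -0.5503 t=40.03 Mz [0.289 0.289 0.289] eff6 0.167 F [  5.5  -3.9 -11.2]
j6 -1.250 act -1.2502 t=40.74 Mz [0.2 0.2 0.2] eff6 0.135 F [  6.8  -3.6 -12.6]
creep to -1.210 t=43.24 [0.155 0.11  0.174 0.097 0.119 0.166 0.137 0.177 0.139 0.135] mean last half 0.151 eff 0.160
```

```bash
python3 - <<'E'
from h import *
go(-.6); go(.05); creep(.05,15)
s=sense(); print(s['contact_force'],s['eef_pos'])
grip(.05); s=sense(); p=s['eef_pos']; print(s['moment'],s['contact_force'],s['time_s'])
move_linear([p[0],p[1],.15],vel=.08); move_linear([p[0]-.05,p[1],.26],vel=.15)
wsnap('w5'); s=sense(); print(s['time_s'],s['eef_pos'])
a=cv2.imread('pics/w5.png'); cv2.imwrite('pics/w5c.png',cv2.resize(a[60:460,100:633],(800,600),interpolation=cv2.INTER_CUBIC))
E
```

```text
j6 -0.600 act -0.5994 t=43.88 Mz [-0.129 -0.129 -0.129] eff6 -0.088 F [  4.7  -3.7 -10.6]
j6 0.050 act 0.0505 t=44.54 Mz [-0.088 -0.088 -0.088] eff6 -0.043 F [ 4.4 -3.8 -8.9]
creep to 0.110 t=48.29 [0.138 0.248 0.238 0.27  0.232 0.22  0.258 0.26  0.245 0.225 0.248 0.235
 0.219 0.192 0.235] mean last half 0.232 eff 0.253
[ 4.43602421 -4.44852282 -8.66812137] [0.49230394 0.05040026 0.1076575 ]
[-0.03632691 -0.09636328  0.0252634 ] [-1.11527761  0.4768113  -0.26684552] 49.025
50.7 [0.44169896 0.05081603 0.25908703]
```

View pics/w5c.png

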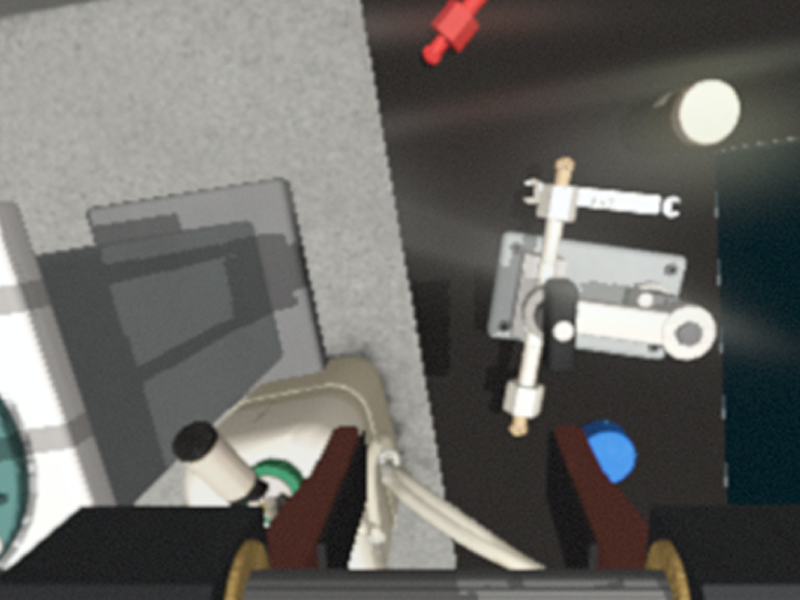

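The arm is square over the column, with the pivot at (688,333) and the hub at (563,330). The column is in its V-block, and the jar, spanner and cap are where they were. Creep torque rose about 0.094 N m above free turning, roughly 31 N.

```bash
python3 -c "
from bench import *
print(close_job())"
```

```text
the job is handed in; nothing more can be done
None
```

The job is handed in at about 51 s with the arm at its stop and the pad at roughly 31 N (inferred from a 0.094 N m handle-torque rise), though while finding contact I briefly overtightened to an estimated 49 N before backing off and re-snugging; the column, jar, spanner and cap look undisturbed.

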